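# Clear spent cuvette packs through the shuttered waste chute

### The arm

A 6-joint arm with a two-finger parallel gripper is mounted at the origin on a cart in front of the work surface, level with it; the furniture and walls round the work are solid. World frame = base frame: x ahead of the robot, y to its left, z up, the work surface at z = 0. Lengths are in mm, angles in rad, forces in N, time in s.
With the tool pointing down it reaches from about 350 to 875 mm from the base axis. Payload 4.2 kg.
Tool frame: the origin (TCP) lies midway between the tips of the shut fingers; the grasp point (between the pads) lies 19 mm behind it; z points along the fingers, y is the line along which they close (so a half turn about z gives the same grasp; the last joint's range is limited). The gripper opens to 85 mm and grips with 20 to 120 N. Pads are 22 mm wide; open, the fingers measure 114 mm over their backs; the gripper's body (76 mm by 85 mm) begins 54 mm behind the grasp point. The pads swing forward as they close: fully open they stand 13 mm farther back than shut.
Start: joints at [-0.929, 0.385, 0.008, 0, -1.194, -0.259], TCP at [233.463, -579.736, 200.312] pointing down, gripper open.
Joint ranges: [-3.14, 3.14], [-1.21, 2.06], [-1.07, 1.41], [-3.16, 2.05], [-2.99, -0.16], [-3.1, 3.1]. Speed limits (rad/s): [2.79, 2.79, 3.14, 3.14, 3.14, 3.14].

### API

Orientations are given as a unit quaternion [x, y, z, w].
In Python, from bench import read_state, get_image, job_done gives the robot as it stands.
- The arm moves only by the tool servo_tool, never from a script. Its arguments are lists of equal length, an entry for each row: "rotation": the turn, a rotation vector about the world's x, y, z scaled (see below), a list of three; "slide": the shift along the world's x, y, z scaled (see below), a list of three; "grip": the opening, from -1 (shut) to 1 (fully open). In form: {"rotation": [[rx, ry, rz], ...], "slide": [[tx, ty, tz], ...], "grip": [grip, ...]}. A call has 1 to 8 rows; each row is the pose to reach, as a shift and turn from the pose commanded when the call began, turning the shorter way round; what a row does not reach only later rows make up. The controller multiplies each number of a shift by 0.2 m and each number of a turn by 360 degrees. A row lasts 1/8 s, in which the tool goes at most 62.5 mm and 10.7 degrees, less where a joint would pass 70% of its speed; a pose out of reach is approached as far as the arm can. A call with a number of a shift or a turn outside -1 to 1 is refused whole. A call with a gripper value outside its range is refused whole. The fingers move at their own pace and stop on an object; the grip force is fixed at half the most. Time passes only in rows, so rows that repeat a pose let the fingers close. It gives the time, the measured TCP pose, the force, the opening and the grip force at its end, in the units of the state.
- read_state(): the state, without advancing time (a new reading comes with each control period).
- get_image(name): name is "scene" or "top" or "wrist"; returns a dict with "image" (384x512x3 uint8, red, green, blue), "depth" (384x512 float32, mm along the optical axis (not along the pixel's ray), 0 where there is no reading), "camera_matrix" (3x3 intrinsics, pixels), "k1" (the pictures are not rectified: a ray, as slopes to the right and down, at radius r is drawn at 1 + k1 r^2 times it, then the intrinsics apply), "rvec" (rotation vector, rad) and "tvec" (3), from world to camera coordinates, as OpenCV has them; the wrist camera has in their place "hand_eye" (4x4, takes a point from camera to tool coordinates, whose origin is the TCP and whose axes are the flange's). Camera axes: x right, y down, z forward; pixel columns grow to the right and rows downward; lengths in mm; the calibration is good to about 2 mm. A picture is of the moment at which its call begins: read the wrist's pose just before it.
- job_done(): hands the job in; it is judged then, once.
The state is a dict: "clock": time; "joints": joint angles; "joint_vel": joint speeds; "joint_efforts": joint torques, N m; "position": TCP position; "ee_rot": TCP orientation; "contact_force": force on the tool from outside, world axes, zero at the start; "wrist_torque": the same for the moment, N m; "gripper_width": finger opening in mm; "grasp_force": force on a finger pad.
Only numpy, scipy, OpenCV 4.12 (cv2) and the standard library are available. Lean on these libraries where they do the work, as an engineer would, in place of code of your own. Each camera call takes 0.05 s, during which the arm holds its last target. There are 200 camera calls.

### The job

Clear away the spent cuvette packs (three or four of them) left standing on the analyser deck. Slide the orange shutter of the waste unit fully open, then set each pack on the unit's steel ledge and push it off the end of the ledge, through the mouth, so that it drops down the chute into the red bin. When every pack is in the bin, slide the shutter fully shut again; leave the three bottles where they stand.

Things in the scene. Friction and masses are not known exactly. Their poses are not given: they have to be found in the camera images.
- waste_unit: Bench-top solid-waste unit, fixed. Origin: at deck level under the middle of the ledge's edge at the mouth. Its y axis points from the mouth back along the ledge (packs are pushed towards its -y), x across the ledge, z up. The shutter's track sticks out to x = -163 mm, 130 to 236 mm above the deck. The rest of the unit is 140 mm wide, the ledge cabinet 120 mm.
- ledge_edge (a point): Middle of the ledge's edge, where parts drop, on its flat top at z = 160 mm (waste unit frame 0, 0, 160 mm). The steel ledge runs from here to y = +135 mm, 116 mm wide, with two guide lips 8 mm high and 6 mm thick along it, 72 mm apart inside. A pack tips over and slides down the chute by itself once its middle is well past the edge.
- mouth (a point): Middle of the mouth (waste unit frame 0, -10, 192 mm): an opening 76 mm wide and 64 mm high above the ledge in a white frame 8 mm thick, the only way into chute and bin. Frame and the clear throat behind it reach 236 mm above the deck.
- bin_floor (a point): Middle of the red bin's floor (waste unit frame 0, -190, 21 mm). A steep steel slide leads down to it from the mouth. Bin (lid 144 mm above the deck, to y = -274 mm) and the clear throat over the slide (236 mm high, to y = -107 mm) are closed all round.
- shutter (a joint): Opening of the orange shutter plate in m: 0 = fully shut (covers the mouth), 0.080 = fully open (end stop). It slides level towards the waste unit's -x, needs about 2 N and stays where it is left. The plate is 80 mm wide and 3 mm thick, just past the ledge's edge (y = -1.5 to -4.5 mm).
- shutter_grip (a point): Middle of the shutter's black upright grip knob, 20 mm across, its round side free from 242 to 268 mm above the deck (the point is at 257 mm; an orange tab 4 mm thick is below it). It moves with the shutter: at waste unit x = -26 mm minus the opening, y = -3 mm.
- cuvette_pack_1: Spent cuvette pack 1: moulded strip of white and straw-yellow cuvettes, a solid block 26 (x) x 70 (y) x 47 (z) mm, about 50 g. Starts upright on the deck. Origin: centre of its underside, z up through its top, y along its length. None when it is absent in this run.
- cuvette_pack_2: Spent cuvette pack 2: moulded strip of white and straw-yellow cuvettes, a solid block 26 (x) x 70 (y) x 47 (z) mm, about 50 g. Starts upright on the deck. Origin: centre of its underside, z up through its top, y along its length. None when it is absent in this run.
- cuvette_pack_3: Spent cuvette pack 3: moulded strip of white and straw-yellow cuvettes, a solid block 26 (x) x 70 (y) x 47 (z) mm, about 50 g. Starts upright on the deck. Origin: centre of its underside, z up through its top, y along its length. None when it is absent in this run.
- cuvette_pack_4: Spent cuvette pack 4: moulded strip of white and straw-yellow cuvettes, a solid block 26 (x) x 70 (y) x 47 (z) mm, about 50 g. Starts upright on the deck. Origin: centre of its underside, z up through its top, y along its length. None when it is absent in this run.
- cuvette_pack_5: Spent cuvette pack 5: moulded strip of white and straw-yellow cuvettes, a solid block 26 (x) x 70 (y) x 47 (z) mm, about 50 g. Starts upright on the deck. Origin: centre of its underside, z up through its top, y along its length. None when it is absent in this run.
- rinse_bottle: Bystander, loose, not to be moved: round white bottle with blue screw cap, 40 mm across, 76 mm tall. Origin: centre of its underside.
- buffer_bottle: Bystander, loose, not to be moved: round white bottle with white screw cap, 40 mm across, 76 mm tall. Origin: centre of its underside.
- reagent_bottle: Bystander, loose, not to be moved: brown flat reagent bottle 33 x 56 x 94 mm. Origin: centre of its underside.

How it is judged:
By the outcome, as a careful person would: the job done as asked, in the order asked, and still so for the second after the job is handed in, with the robot touching nothing.
Of cuvette_pack_1, cuvette_pack_2, cuvette_pack_3, cuvette_pack_4, cuvette_pack_5 only 3 to 4 are there at a start; the rules pass over those that are not, and their reading is None.
At some moment in a run one of cuvette_pack_1, cuvette_pack_2, cuvette_pack_3, cuvette_pack_4, cuvette_pack_5 may be knocked a few centimetres aside while the robot is not near it.
Once in a run the grip may slacken for a moment while it holds something.
It also fails if it takes over 210 s, if anything falls off the work surface, if the arm or the gripper's body presses on something with over 40 N, if the wrist force passes 120 N, or if a joint passes its speed limit or range.

## Working session

There is one attempt and no reset: what is moved stays moved. The work goes in short steps, Python scripts to look and compute and a tool call to move; the robot and the scene stay as the last step left them, time stands still between calls to the robot, and variables do not carry over. Pictures are saved under pics/ and viewed, at most 14 in all, crops included, and the job is handed in when it is done.

Besides the shell and the picture viewer there is one more tool, called after "Request:" as name(argument=value, ...), one argument or row to a line, values as JSON. servo_tool: Moves the arm, as the interface text tells. Shifts and turns lie within -1 to 1; 1 stands for 0.2 m of shift or 360 degrees of turn. Its arguments: {"type":"object","properties":{"rotation":{"type":"array","items":{"type":"array","items":{"type":"number","minimum":-1,"maximum":1}}},"slide":{"type":"array","items":{"type":"array","items":{"type":"number","minimum":-1,"maximum":1}}},"grip":{"type":"array","items":{"type":"number"}}},"required":["rotation","slide","grip"]}

```bash
ls; mkdir -p pics
cat > h.py <<'E'
import numpy as np, cv2
from scipy.spatial.transform import Rotation as R
from bench import read_state, get_image, job_done
def save(d,n): cv2.imwrite('pics/'+n+'.png', d['image'][:,:,::-1])
def pose(d,st=None):
    "camera->world R,t"
    if 'rvec' in d:
        r=cv2.Rodrigues(np.array(d['rvec'],float))[0]; return r.T, -r.T@np.array(d['tvec'],float).ravel()
    H=np.array(d['hand_eye']); q=R.from_quat(st['ee_rot']).as_matrix()
    return q@H[:3,:3], q@H[:3,3]+np.array(st['position'])
def rays(d,px):
    K=np.array(d['camera_matrix'],float); p=np.array(px,float).reshape(-1,1,2)
    u=cv2.undistortPoints(p,K,np.array([d['k1'],0,0,0],float)).reshape(-1,2)
    return np.c_[u,np.ones(len(u))]
def plane(d,px,z,st=None):
    r,t=pose(d,st); w=rays(d,px)@r.T
    return t+w*((z-t[2])/w[:,2])[:,None]
def cloud(d,st=None):
    h,w=d['depth'].shape; g=np.stack(np.meshgrid(np.arange(w),np.arange(h)),-1).reshape(-1,2)
    r,t=pose(d,st); P=(rays(d,g)*d['depth'].reshape(-1,1))@r.T+t
    return P.reshape(h,w,3)
E
python3 - <<'E'
from h import *
for n in ('scene','top'):
    d=get_image(n); save(d,n+'0'); print(n,pose(d)[1], (d['depth']>0).mean())
    np.savez(n+'0.npz',**d)
print(read_state())
E
```

```text
pics
scene [ 853.57485487 -821.49909818  901.44916436] 0.95538330078125
top [ 466.84903509  -98.04888908 1193.8753288 ] 0.995941162109375
{'clock': 0.1, 'joints': array([-9.29402217e-01,  3.85495631e-01,  6.79639739e-03, -3.85336408e-04,
       -1.19397654e+00, -2.58579614e-01]), 'joint_vel': array([ 0.00059959,  0.00036045,  0.00295608,  0.00127192, -0.00022266,
        0.00064933]), 'joint_efforts': array([-6.30029353e-04, -3.93318880e+01,  1.88929743e+01,  4.19793829e+00,
       -2.60156616e-03,  9.93061718e-06]), 'position': array([ 233.24599071, -579.25103048,  199.34201096]), 'ee_rot': array([-1.90170777e-01,  9.81750559e-01,  9.24068568e-04, -2.47479078e-04]), 'contact_force': array([-0.07057336,  0.73652031,  0.0910433 ]), 'wrist_torque': array([-0.0271464 ,  0.04647369,  0.00642721]), 'grasp_force': 0.0, 'gripper_width': 85.56471217883214}
```

View pics/scene0.png

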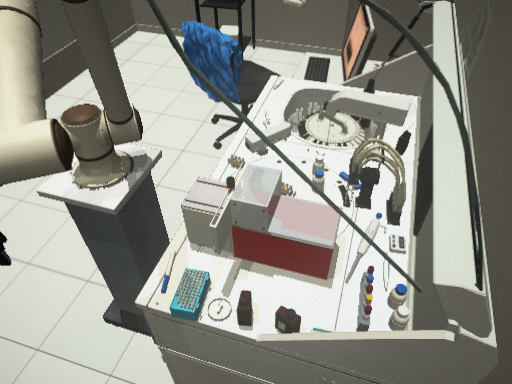

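View pics/top0.png

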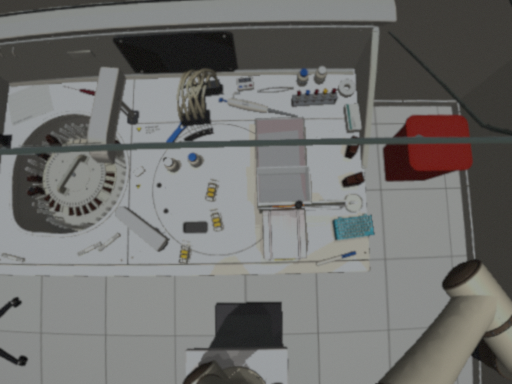

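The top view shows three packs at about (211,190), (217,220) and (185,253). The ledge is at (285,235), the knob at (299,205), the bottles at (169,164) and (193,159), and a dark block at (195,227). Next I'll measure these.

Run:
```python
from h import *
d=dict(np.load('top0.npz')); P=cloud(d); im=d['image']
hsv=cv2.cvtColor(im,cv2.COLOR_RGB2HSV)
for nm,m in (('yellow',cv2.inRange(hsv,(15,70,90),(35,255,255))),('orange',cv2.inRange(hsv,(5,150,90),(14,255,255)))):
    m=cv2.morphologyEx(m,cv2.MORPH_CLOSE,np.ones((7,7)))
    n,l,s,c=cv2.connectedComponentsWithStats(m)
    for i in range(1,n):
        if s[i,4]>25: print(nm,s[i],c[i].round(1),np.median(P[l==i],0).round())
# objects by height
z=P[:,:,2]
m=((z>25)&(P[:,:,0]<620)&(P[:,:,0]>150)).astype(np.uint8); m[265:]=0;m[:150]=0
n,l,s,c=cv2.connectedComponentsWithStats(m)
for i in range(1,n):
    if s[i,4]>25:
        q=P[l==i]; zt=np.percentile(q[:,2],90); t=q[np.abs(q[:,2]-zt)<8]
        r=cv2.minAreaRect(t[:,:2].astype(np.float32)); print('H',s[i],zt.round(),np.round(r[0]),np.round(r[1]),round(r[2],1))
cr=im[130:275,130:330]; cv2.imwrite('pics/c1.png',cv2.resize(cr,None,fx=4,fy=4,interpolation=cv2.INTER_CUBIC)[:,:,::-1])
```

```text
yellow [207 188   8   9  57] [210.6 191.8] [643.  71.  18.]
yellow [213 217   8  10  61] [216.3 221.7] [547.  55.  18.]
yellow [181 250   7   9  55] [184.  253.9] [447. 157.  19.]
H [  0 150 124   5 366] 805.0 [574. 130.] [150.   5.] 88.0
H [ 257  186   91   74 3715] 237.0 [ 591. -197.] [234.  57.] 90.0
H [115 206  55  46 998] 82.0 [534. 284.] [183.  47.] 52.0
H [334 213  41  27 775] 53.0 [ 521. -374.] [ 66. 117.] 5.5
H [458 259  26   6 101] 554.0 [ 426. -473.] [26.  7.] 86.9
```

View pics/c1.png

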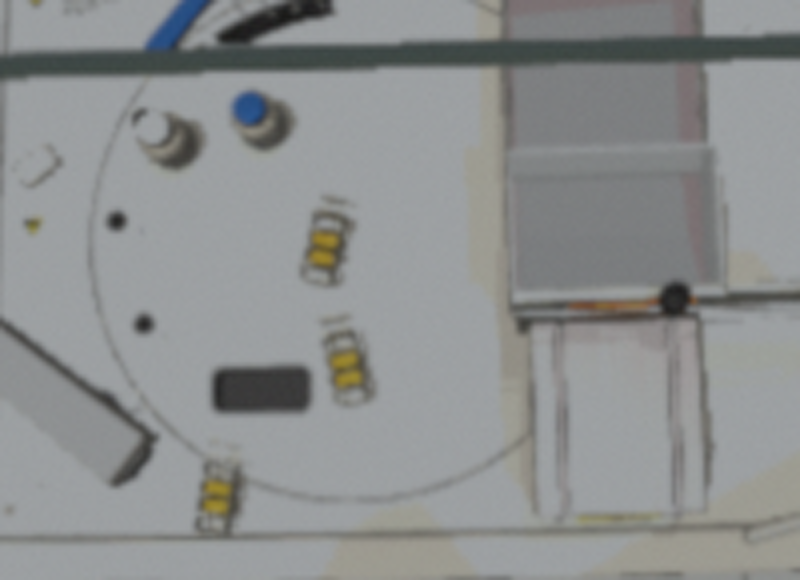

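Run:
```python
from h import *
d=dict(np.load('top0.npz')); P=cloud(d)
print(d['camera_matrix'],d['k1'])
print(P[180:206:2,211].round()); print(P[210:240:3,218].round()); print('bottle',P[155:176:3,169].round().tolist()); print('floor',P[215,240],P[227,195],P[240,285],P[205,299])
d=dict(np.load('scene0.npz')); im=d['image']; hsv=cv2.cvtColor(im,cv2.COLOR_RGB2HSV);P=cloud(d)
m=cv2.morphologyEx(cv2.inRange(hsv,(15,70,60),(35,255,255)),cv2.MORPH_CLOSE,np.ones((5,5)))
n,l,s,c=cv2.connectedComponentsWithStats(m)
for i in range(1,n):
    if s[i,4]>12: print(s[i],np.median(P[l==i],0).round())
cv2.imwrite('pics/c2.png',cv2.resize(im[130:290,170:370],None,fx=3.7,fy=3.7,interpolation=cv2.INTER_CUBIC)[:,:,::-1])
```

```text
[[373.22614704   0.         264.59200424]
 [  0.         373.22614704 189.28494327]
 [  0.           0.           1.        ]] -0.11180785569465941
[[684.  73.   3.]
 [677.  73.   4.]
 [670.  72.   6.]
 [664.  73.   0.]
 [655.  71.  19.]
 [648.  71.  19.]
 [643.  71.  13.]
 [636.  71.  14.]
 [629.  71.  15.]
 [625.  73.  -1.]
 [619.  73.  -1.]
 [612.  73.   3.]
 [605.  73.   1.]]
[[586.  51.   0.]
 [574.  48.  26.]
 [564.  48.  25.]
 [555.  48.  21.]
 [547.  51.   2.]
 [536.  48.  21.]
 [528.  51.  -2.]
 [518.  51.  -0.]
 [509.  51.   0.]
 [499.  51.   7.]]
bottle [[772.0, 213.0, -0.0], [742.0, 193.0, 77.0], [734.0, 194.0, 71.0], [723.0, 192.0, 79.0], [718.0, 197.0, 58.0], [714.0, 203.0, 34.0], [710.0, 211.0, 3.0]]
floor [ 5.67927195e+02 -1.98182160e+01  2.54051001e-01] [533.36812567 128.21710978 -16.33317223] [ 482.59967861 -153.16263326  158.71172781] [ 566.79551873 -184.898562    268.29336516]
[ 0  6 20  5 37] [ 243. -295.  665.]
[ 61 104  39  21 600] [ 16. -19. 235.]
[ 51 119   9  25 121] [ 416. -459.  562.]
[104 130   7  15  31] [ 82. -13. 164.]
[232 159   9   9  43] [452. 143.  19.]
[281 186  10   9  49] [654.  56.  20.]
[366 294   7  10  53] [ 946. -302.   94.]
```

View pics/c2.png

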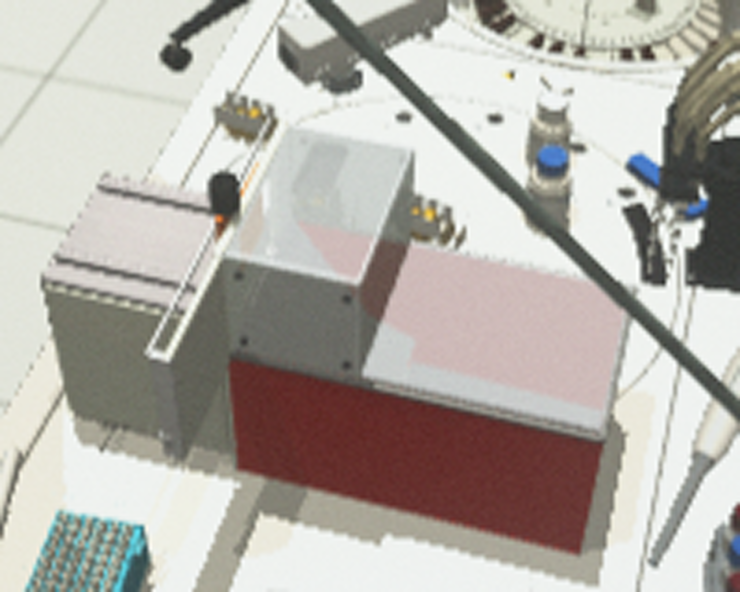

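The packs have low, notched tops and stand upright. The shutter is shut, with the knob at (224,192) in this crop. Before moving I'll measure the overhead bar and the unit's pose.

Run:
```python
from h import *
d=dict(np.load('top0.npz')); P=cloud(d); im=d['image']
for c in range(20,510,80):
    col=P[130:160,c]; k=col[:,2]>500; print('bar',c,col[k].mean(0).round() if k.any() else None, np.ptp(col[k],axis=0).round() if k.any() else None)
# knob
g=cv2.cvtColor(im,cv2.COLOR_RGB2GRAY)
m=(P[:,:,2]>248)&(P[:,:,2]<285); m[:195]=0;m[215:]=0;m[:,:285]=0;m[:,320:]=0
ys,xs=np.nonzero(m); print('knob',len(xs),xs.mean(),ys.mean(), plane(d,[[xs.mean(),ys.mean()]],268))
# ledge top
for nm,a,b in (('ledge',150,166),('tops',228,243),('lid',138,149)):
    m=((P[:,:,2]>a)&(P[:,:,2]<b)&(abs(P[:,:,1]+160)<90)&(P[:,:,0]>380)&(P[:,:,0]<900)).astype(np.uint8)
    m=cv2.morphologyEx(m,cv2.MORPH_OPEN,np.ones((5,5)))
    c=max(cv2.findContours(m,0,2)[0],key=cv2.contourArea).reshape(-1,2)
    W=plane(d,c,{'ledge':160,'tops':236,'lid':144}[nm])[:,:2].astype(np.float32); r=cv2.minAreaRect(W); print(nm,r, W.min(0),W.max(0))
```

```text
bar 20 [578. 179. 804.] [11.  4.  5.]
bar 100 [566.  62. 847.] [118. 181. 393.]
bar 180 [577.  -8. 804.] [6. 1. 4.]
bar 260 [577. -95. 804.] [6. 0. 6.]
bar 340 [ 577. -182.  804.] [7. 0. 2.]
bar 420 [ 579. -272.  804.] [9. 1. 2.]
bar 500 [ 591. -389.  774.] [38. 56. 79.]
knob 54 298.1666666666667 204.42592592592592 [[ 568.31757036 -182.89466512  268.        ]]
ledge ((498.6221618652344, -151.71035766601562), (134.0911865234375, 72.08067321777344), 0.3011694550514221) [ 431.44556 -187.98381] [ 565.64526 -115.54676]
tops ((622.6290893554688, -149.65284729003906), (101.79081726074219, 140.01100158691406), 0.5713306665420532) [ 571.57196 -219.95749] [673.6849 -79.9329]
lid ((807.7786254882812, -147.5046844482422), (66.31947326660156, 144.38389587402344), 0.9444617629051208) [ 774.5827  -219.77824] [841.3334  -75.77362]
```

Request:
servo_tool(
  rotation=[
    [0,0,-0.0195],
    [0,0,-0.039],
    [0,0,-0.0586],
    [0,0,-0.0586],
    [0,0,-0.0586],
    [0,0,-0.0586],
  ],
  slide=[
    [0,0,0.25],
    [0,0.1,0.5],
    [0.2,0.3,0.65],
    [0.4,0.6,0.65],
    [0.65,0.9,0.65],
    [0.65,1,0.65],
  ],
  grip=[1,1,1,1,1,1],
)

```text
clock: 0.85
position: [364.7, -377.6, 329.6]
ee_rot: [-0.008, 1.0, 0.0, -0.0]
contact_force: [-0.1, 0.4, 0.2]
gripper_width: 85.3
grasp_force: 0.0
```

Request:
servo_tool(
  rotation=[
    [0,0,0],
    [0,0,0],
    [0,0,0],
    [0,0,0],
    [0,0,0],
    [0,0,0],
  ],
  slide=[
    [0.1,0.25,0],
    [0.2,0.5,0],
    [0.3,0.8,0],
    [0.4,1,0],
    [0.435,1,0],
    [0.435,1,0],
  ],
  grip=[1,1,1,1,1,1],
)

```text
clock: 1.6
position: [450.6, -179.7, 329.8]
ee_rot: [-0.008, 1.0, 0.0, -0.001]
contact_force: [0.5, -0.4, -0.6]
gripper_width: 85.8
grasp_force: 0.0
```

Run:
```python
from h import *
s=read_state(); d=get_image('wrist'); save(d,'w1'); np.savez('w1.npz',**d)
print(s['clock'],s['position'],R.from_quat(s['ee_rot']).as_matrix().round(3),s['joints'].round(2),s['contact_force']); print(np.array(d['hand_eye']).round(3),d['camera_matrix'])
```

```text
1.6 [ 450.55105752 -179.67531662  329.79072832] [[-1.    -0.015 -0.001]
 [-0.015  1.     0.   ]
 [ 0.001  0.    -1.   ]] [-0.04  0.07 -0.08 -0.   -1.42 -1.51] [ 0.49558412 -0.44732534 -0.5833184 ]
[[ 1.00000e-03 -9.64000e-01 -2.68000e-01  6.75260e+01]
 [ 1.00000e+00  1.00000e-03 -1.00000e-03 -1.01500e+00]
 [ 1.00000e-03 -2.68000e-01  9.64000e-01 -1.73766e+02]
 [ 0.00000e+00  0.00000e+00  0.00000e+00  1.00000e+00]] [[284.14685811   0.         251.20154022]
 [  0.         284.14685811 191.96764221]
 [  0.           0.           1.        ]]
```

View pics/w1.png

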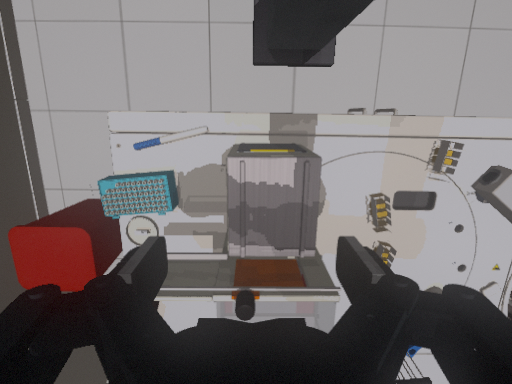

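The wrist view shows the knob at (244,305) and the shut orange plate through the mouth. The guide lips are at columns 243 and 306, and the packs at (447,157), (379,210) and (384,256). I'll compute the knob's position from the image.

Run:
```python
from h import *
d=dict(np.load('w1.npz')); s=read_state()
print('knob top', plane(d,[[244,296],[235,303],[255,303],[244,312]],268,s).round(1))
print('lips z168 inner L,R near/far', plane(d,[[244,165],[245,240],[304,165],[309,240]],168,s).round(1))
P=cloud(d,s); 
for v in range(286,322,4): print(v,P[v,[236,240,244,248,252]].round().tolist())
print('ledge',P[200,275])
```

```text
knob top [[ 551.8 -186.7  268. ]
 [ 559.8 -195.4  268. ]
 [ 559.5 -176.   268. ]
 [ 569.9 -186.6  268. ]]
lips z168 inner L,R near/far [[ 442.4 -190.1  168. ]
 [ 540.  -188.   168. ]
 [ 441.4 -118.4  168. ]
 [ 538.8 -105.7  168. ]]
286 [[565.0, -196.0, 233.0], [565.0, -192.0, 232.0], [564.0, -187.0, 234.0], [564.0, -183.0, 233.0], [565.0, -179.0, 232.0]]
290 [[567.0, -196.0, 236.0], [568.0, -192.0, 235.0], [561.0, -187.0, 244.0], [561.0, -183.0, 245.0], [567.0, -179.0, 236.0]]
294 [[569.0, -196.0, 241.0], [562.0, -191.0, 250.0], [562.0, -187.0, 250.0], [561.0, -183.0, 252.0], [564.0, -179.0, 248.0]]
298 [[570.0, -196.0, 247.0], [561.0, -191.0, 258.0], [561.0, -187.0, 259.0], [561.0, -183.0, 258.0], [563.0, -179.0, 256.0]]
302 [[568.0, -195.0, 256.0], [561.0, -191.0, 264.0], [561.0, -187.0, 265.0], [562.0, -183.0, 264.0], [564.0, -179.0, 261.0]]
306 [[566.0, -195.0, 265.0], [564.0, -191.0, 267.0], [563.0, -187.0, 268.0], [563.0, -183.0, 268.0], [564.0, -179.0, 267.0]]
310 [[569.0, -194.0, 266.0], [567.0, -190.0, 269.0], [567.0, -187.0, 269.0], [568.0, -183.0, 268.0], [566.0, -179.0, 269.0]]
314 [[572.0, -194.0, 268.0], [572.0, -190.0, 269.0], [572.0, -187.0, 268.0], [571.0, -183.0, 269.0], [572.0, -179.0, 268.0]]
318 [[604.0, -196.0, 235.0], [577.0, -190.0, 268.0], [576.0, -187.0, 269.0], [576.0, -183.0, 269.0], [604.0, -178.0, 235.0]]
ledge [ 488.43784485 -150.60198554  158.69569787]
```

Request:
servo_tool(
  rotation=[
    [0,0,0],
    [0,0,0],
    [0,0,0],
    [0,0,0],
    [0,0,0],
    [0,0,0],
    [0,0,0],
    [0,0,0],
  ],
  slide=[
    [0.2,-0.01,0],
    [0.4,-0.025,0],
    [0.595,-0.025,0],
    [0.595,-0.025,-0.2],
    [0.595,-0.025,-0.42],
    [0.595,-0.025,-0.42],
    [0.595,-0.025,-0.42],
    [0.595,-0.025,-0.42],
  ],
  grip=[0,0,0,0,0,0,-0.6,-1],
)

```text
clock: 2.65
position: [570.5, -185.4, 249.0]
ee_rot: [-0.007, 1.0, -0.0, 0.002]
contact_force: [-0.3, 0.5, 0.2]
gripper_width: 6.6
grasp_force: 0.0
```

Request:
servo_tool(
  rotation=[
    [0,0,0],
    [0,0,0],
    [0,0,0],
    [0,0,0],
  ],
  slide=[
    [0,0,0],
    [0,0,0],
    [0,0,0],
    [0,0,0],
  ],
  grip=[-1,-1,-1,-1],
)

```text
clock: 3.15
position: [569.5, -184.7, 246.3]
ee_rot: [-0.007, 1.0, -0.0, -0.0]
contact_force: [0.7, 0.6, 0.5]
gripper_width: -0.3
grasp_force: 0.0
```

Run:
```python
from h import *
s=read_state(); d=get_image('wrist'); save(d,'w2'); t=get_image('scene'); 
a=cv2.resize(t['image'][150:250,190:290],None,fx=3.84,fy=3.84,interpolation=cv2.INTER_CUBIC)
cv2.imwrite('pics/w2.png',cv2.resize(np.hstack([d['image'],a]),(798,342))[:,:,::-1]); print(s['position'],s['gripper_width'])
```

```text
[ 569.45276722 -184.68132598  246.33617916] -0.3341979742605178
```

View pics/w2.png

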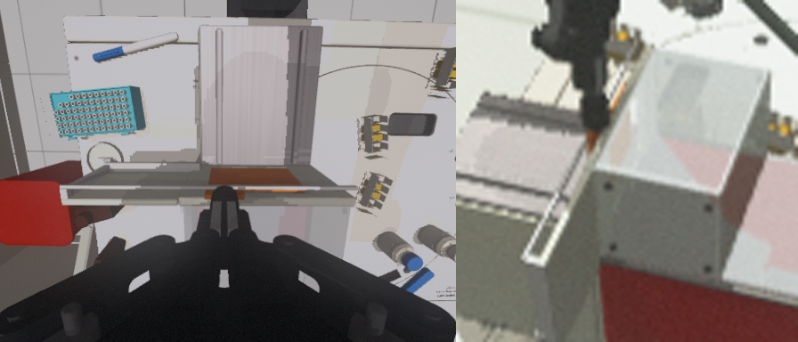

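Run:
```python
from h import *
s=read_state(); d=get_image('wrist'); P=cloud(d,s)
im=d['image']
m=(P[:,:,2]>239)&(P[:,:,2]<300)&(abs(P[:,:,0]-570)<40)&(abs(P[:,:,1]+185)<120)
ys,xs=np.nonzero(m); print(len(xs))
for v in range(195,260,5): print(v,[tuple(P[v,c].round().astype(int)) for c in (236,244,250,256,262,270)])
cv2.imwrite('pics/w3.png',cv2.resize(im[170:290,170:340],None,fx=4,fy=4,interpolation=cv2.INTER_CUBIC)[:,:,::-1])
```

```text
1392
195 [(np.int64(569), np.int64(-199), np.int64(187)), (np.int64(569), np.int64(-192), np.int64(187)), (np.int64(569), np.int64(-187), np.int64(187)), (np.int64(569), np.int64(-182), np.int64(187)), (np.int64(569), np.int64(-177), np.int64(186)), (np.int64(569), np.int64(-170), np.int64(187))]
200 [(np.int64(569), np.int64(-198), np.int64(202)), (np.int64(569), np.int64(-192), np.int64(202)), (np.int64(569), np.int64(-187), np.int64(202)), (np.int64(569), np.int64(-182), np.int64(202)), (np.int64(569), np.int64(-177), np.int64(202)), (np.int64(569), np.int64(-171), np.int64(201))]
205 [(np.int64(569), np.int64(-197), np.int64(215)), (np.int64(569), np.int64(-191), np.int64(215)), (np.int64(569), np.int64(-187), np.int64(215)), (np.int64(569), np.int64(-182), np.int64(215)), (np.int64(569), np.int64(-178), np.int64(215)), (np.int64(569), np.int64(-171), np.int64(214))]
210 [(np.int64(566), np.int64(-196), np.int64(236)), (np.int64(562), np.int64(-191), np.int64(247)), (np.int64(561), np.int64(-187), np.int64(249)), (np.int64(561), np.int64(-183), np.int64(249)), (np.int64(566), np.
[... 2013 characters left out ...]
), np.int64(306)), (np.int64(558), np.int64(-181), np.int64(305)), (np.int64(562), np.int64(-177), np.int64(297))]
250 [(np.int64(563), np.int64(-193), np.int64(301)), (np.int64(558), np.int64(-189), np.int64(310)), (np.int64(558), np.int64(-186), np.int64(311)), (np.int64(558), np.int64(-184), np.int64(311)), (np.int64(558), np.int64(-181), np.int64(310)), (np.int64(562), np.int64(-177), np.int64(303))]
255 [(np.int64(559), np.int64(-192), np.int64(314)), (np.int64(558), np.int64(-189), np.int64(314)), (np.int64(559), np.int64(-186), np.int64(313)), (np.int64(558), np.int64(-184), np.int64(314)), (np.int64(558), np.int64(-181), np.int64(314)), (np.int64(563), np.int64(-177), np.int64(306))]
```

View pics/w3.png

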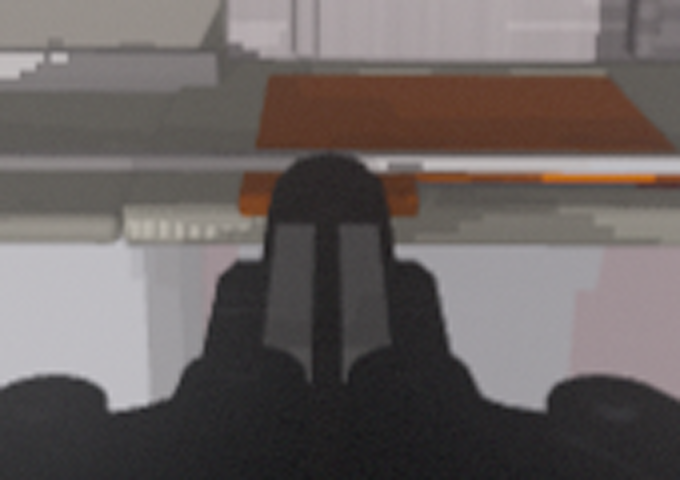

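Request:
servo_tool(
  rotation=[
    [0,0,0],
    [0,0,0],
    [0,0,0],
    [0,0,0],
  ],
  slide=[
    [0,0,0],
    [0,0,0],
    [0,0,0],
    [0,0,0],
  ],
  grip=[0,0.0,0,0],
)

```text
clock: 3.8
position: [569.5, -184.8, 246.3]
ee_rot: [-0.007, 1.0, -0.0, 0.0]
contact_force: [0.6, -0.4, -1.0]
gripper_width: 42.5
grasp_force: 0.0
```

Run:
```python
from h import *
s=read_state(); d=get_image('wrist'); P=cloud(d,s); print(s['position'],s['gripper_width'])
t=get_image('scene')
im=cv2.resize(d['image'][170:290,170:340],None,fx=3,fy=3,interpolation=cv2.INTER_CUBIC)
a=cv2.resize(t['image'][150:230,190:270],(360,360),interpolation=cv2.INTER_CUBIC)
im=np.hstack([im[:,100:],a]) if False else np.hstack([cv2.resize(im,(430,360)),a])
cv2.imwrite('pics/w4.png',im[:,:,::-1])
```

```text
[ 569.48261459 -184.77285671  246.33059022] 42.46181423878262
```

View pics/w4.png

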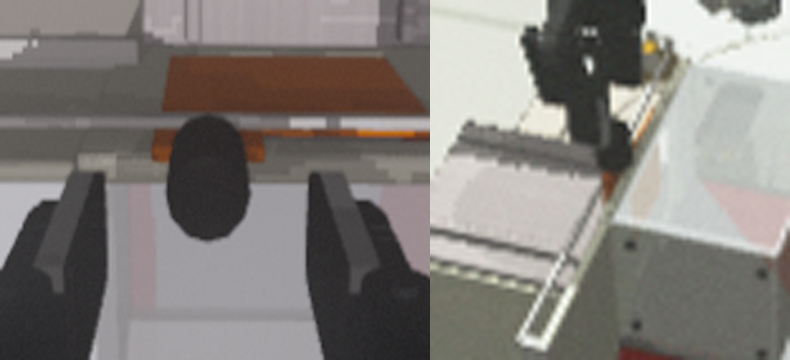

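The fingers now straddle the knob, which spans crop x 167–250. I'll close on it again.

Request:
servo_tool(
  rotation=[
    [0,0,0],
    [0,0,0],
    [0,0,0],
    [0,0,0],
  ],
  slide=[
    [0,0,-0.025],
    [0,0,-0.025],
    [0,0,-0.025],
    [0,0,-0.025],
  ],
  grip=[0,0,0,-1],
)

```text
clock: 4.4
position: [569.5, -184.8, 241.4]
ee_rot: [-0.007, 1.0, -0.0, 0.0]
contact_force: [0.5, 0.6, 0.6]
gripper_width: 25.3
grasp_force: 0.0
```

Request:
servo_tool(
  rotation=[
    [0,0,0],
  ],
  slide=[
    [0,0,0],
  ],
  grip=[-1],
)

```text
clock: 4.53
position: [569.5, -184.8, 241.4]
ee_rot: [-0.007, 1.0, -0.0, 0.0]
contact_force: [0.5, 0.7, -0.1]
gripper_width: 7.0
grasp_force: 0.0
```

Request:
servo_tool(
  rotation=[
    [0,0,0],
    [0,0,0],
    [0,0,0],
    [0,0,0],
  ],
  slide=[
    [0,0,0],
    [0,0,0],
    [0,0,0],
    [0,0,0],
  ],
  grip=[-1,-1,-1,-1],
)

```text
clock: 5.03
position: [569.5, -184.7, 241.3]
ee_rot: [-0.007, 1.0, -0.0, 0.0]
contact_force: [-0.4, -0.8, -0.7]
gripper_width: -0.2
grasp_force: 0.0
```

Run:
```python
from h import *
s=read_state(); d=get_image('wrist'); P=cloud(d,s)
q=R.from_quat(s['ee_rot']).as_matrix()
T=(P-s['position'])@q
for v in range(206,262,3): print(v,[tuple(int(x) for x in T[v,c].round()) for c in (240,245,250,253,257,262,266)], d['image'][v,[240,253,262]].tolist())
```

```text
206 [(0, -10, 29), (0, -6, 29), (0, -2, 29), (0, 0, 30), (0, 3, 29), (0, 7, 29), (1, 10, 28)] [[90, 56, 39], [88, 56, 40], [86, 52, 37]]
209 [(4, -9, 10), (68, -1, -174), (5, -2, 9), (5, 0, 8), (4, 3, 10), (5, 6, 9), (5, 9, 9)] [[86, 66, 56], [85, 59, 46], [86, 61, 48]]
212 [(4, -9, 4), (7, -5, -5), (9, -2, -8), (8, 0, -7), (8, 3, -5), (4, 6, 5), (4, 9, 5)] [[119, 113, 114], [43, 37, 37], [164, 158, 159]]
215 [(1, -9, 9), (8, -5, -11), (8, -2, -12), (8, 0, -13), (8, 2, -11), (6, 6, -7), (1, 9, 8)] [[90, 81, 77], [42, 37, 39], [71, 63, 66]]
218 [(5, -8, -9), (8, -5, -16), (8, -2, -18), (9, 0, -19), (8, 2, -16), (7, 5, -15), (1, 9, 3)] [[42, 37, 35], [42, 37, 39], [38, 33, 33]]
221 [(5, -8, -14), (8, -5, -21), (8, -2, -23), (8, 0, -22), (8, 2, -22), (6, 5, -17), (4, 8, -11)] [[43, 39, 37], [37, 32, 31], [39, 32, 35]]
224 [(6, -8, -20), (8, -5, -25), (8, -2, -25), (8, 0, -25), (7, 2, -25), (7, 5, -25), (4, 8, -17)] [[43, 41, 40], [36, 31, 31], [40, 34, 34]]
227 [(11, -7, -39), (11, -4, -38), (11, -2, -38), (11, 0, -39), (11, 2, -38), (11, 4, -38), (4, 7, -22)] [[76, 72, 71], [39, 36, 35
[... 948 characters left out ...]
2, -61), (11, 0, -62), (11, 1, -62), (11, 4, -61), (11, 5, -62)] [[68, 64, 65], [35, 32, 34], [67, 64, 65]]
251 [(11, -6, -65), (11, -4, -64), (11, -2, -64), (11, 0, -65), (11, 1, -65), (11, 4, -63), (11, 5, -65)] [[67, 66, 67], [32, 30, 30], [66, 64, 63]]
254 [(11, -6, -66), (11, -4, -67), (11, -2, -67), (11, 0, -67), (10, 1, -66), (11, 3, -66), (11, 5, -67)] [[70, 68, 69], [29, 30, 31], [67, 64, 63]]
257 [(12, -6, -72), (10, -4, -68), (11, -2, -69), (11, 0, -69), (11, 1, -69), (12, 3, -72), (12, 5, -72)] [[56, 55, 55], [33, 32, 31], [59, 58, 56]]
260 [(12, -5, -74), (12, -3, -74), (9, -2, -69), (9, 0, -69), (9, 1, -68), (12, 3, -73), (14, 5, -77)] [[34, 36, 35], [33, 33, 32], [33, 31, 32]]
```

The pad ends appear about 36 mm short of the reported TCP, so the fingers closed above the knob. I'll open, go lower while watching the force, and close again.

Request:
servo_tool(
  rotation=[
    [0,0,0],
    [0,0,0],
    [0,0,0],
    [0,0,0],
    [0,0,0],
    [0,0,0],
    [0,0,0],
    [0,0,0],
  ],
  slide=[
    [0,0,0],
    [0,0,0],
    [0,0,0],
    [0,0,-0.04],
    [0,0,-0.08],
    [0,0,-0.1],
    [0,0,-0.1],
    [0,0,-0.1],
  ],
  grip=[0,0,0,0,0,0,0,0],
)

```text
clock: 6.08
position: [569.6, -184.8, 221.5]
ee_rot: [-0.007, 1.0, -0.0, 0.0]
contact_force: [-0.2, 1.3, -0.2]
gripper_width: 42.6
grasp_force: 0.0
```

Request:
servo_tool(
  rotation=[
    [0,0,0],
    [0,0,0],
    [0,0,0],
    [0,0,0],
    [0,0,0],
    [0,0,0],
  ],
  slide=[
    [0,0,0],
    [0,0,0],
    [0,0,0],
    [0,0,0],
    [0,0,0],
    [0,0,0],
  ],
  grip=[-1,-1,-1,-1,-1,-1],
)

```text
clock: 6.82
position: [569.6, -184.8, 221.9]
ee_rot: [-0.007, 1.0, -0.0, 0.0]
contact_force: [-0.2, 0.8, 5.3]
gripper_width: 17.3
grasp_force: 58.8
```

The knob is gripped at 17 mm, so the real tips are about 36 mm above the reported TCP. Now I'll slide the shutter open.

Request:
servo_tool(
  rotation=[
    [0,0,0],
    [0,0,0],
    [0,0,0],
    [0,0,0],
    [0,0,0],
    [0,0,0],
    [0,0,0],
    [0,0,0],
  ],
  slide=[
    [0,-0.05,0],
    [0.001,-0.12,0],
    [0.002,-0.19,0],
    [0.003,-0.26,0],
    [0.004,-0.31,0],
    [0.005,-0.34,0],
    [0.005,-0.35,0],
    [0.005,-0.35,0],
  ],
  grip=[-1,-1,-1,-1,-1,-1,-1,-1],
)

```text
clock: 7.82
position: [570.3, -256.2, 221.8]
ee_rot: [-0.007, 1.0, -0.001, 0.0]
contact_force: [-1.9, -0.6, 4.9]
gripper_width: 17.2
grasp_force: 59.2
```

Request:
servo_tool(
  rotation=[
    [0,0,0],
    [0,0,0],
    [0,0,0],
    [0,0,0],
  ],
  slide=[
    [0,-0.01,0],
    [0,-0.02,0],
    [0,-0.02,0],
    [0,-0.02,0],
  ],
  grip=[-1,-1,-1,-1],
)

```text
clock: 8.32
position: [570.3, -256.8, 221.8]
ee_rot: [-0.008, 1.0, 0.002, -0.0]
contact_force: [-1.8, 9.5, 8.2]
gripper_width: 17.6
grasp_force: 59.5
```

The end stop is reached, with 9.5 N reaction and the knob at y ≈ -257 as expected. I'll release, rise and go to view the packs.

Request:
servo_tool(
  rotation=[
    [0,0,0],
    [0,0,0],
    [0,0,0],
    [0,0,0],
    [0,0,0],
    [0,0,0],
    [0,0,0],
    [0,0,0],
  ],
  slide=[
    [0,0.005,0],
    [0,0.005,0],
    [0,0.005,0],
    [0,0.005,0.15],
    [0,0.005,0.4],
    [-0.1,0.2,0.5],
    [-0.2,0.45,0.5],
    [-0.3,0.7,0.5],
  ],
  grip=[0,0,0,0,0,0,0,0],
)

```text
clock: 9.32
position: [509.8, -118.0, 321.2]
ee_rot: [-0.007, 1.0, 0.0, 0.0]
contact_force: [0.1, 0.6, 1.7]
gripper_width: 42.5
grasp_force: 0.0
```

Request:
servo_tool(
  rotation=[
    [0,0,0],
    [0,0,0],
    [0,0,0],
    [0,0,0],
    [0,0,0],
    [0,0,0],
  ],
  slide=[
    [-0.05,0.25,0],
    [-0.1,0.5,0],
    [-0.2,0.75,0],
    [-0.2,0.9,0],
    [-0.2,0.9,0],
    [-0.2,0.9,0],
  ],
  grip=[1,1,1,1,1,1],
)

```text
clock: 10.07
position: [470.5, 60.8, 321.1]
ee_rot: [-0.007, 1.0, -0.0, -0.0]
contact_force: [0.1, 0.0, 0.6]
gripper_width: 85.4
grasp_force: 0.0
```

Run:
```python
from h import *
s=read_state(); d=get_image('wrist'); np.savez('w5.npz',**d); P=cloud(d,s); print(s['position'],s['gripper_width'])
save(d,'w5')
m=((P[:,:,2]>12)&(P[:,:,2]<100)&(P[:,:,0]>380)&(P[:,:,0]<800)&(P[:,:,1]>-60)&(P[:,:,1]<300)).astype(np.uint8)
n,l,st,c=cv2.connectedComponentsWithStats(cv2.morphologyEx(m,cv2.MORPH_CLOSE,np.ones((5,5))))
for i in range(1,n):
    if st[i,4]>80:
        q=P[(l==i)&(m>0)]; r=cv2.minAreaRect(q[:,:2].astype(np.float32)); print(st[i],np.percentile(q[:,2],[10,50,95]).round(),np.round(r[0]),np.round(r[1]),round(r[2],1))
```

```text
[470.51127838  60.77007348 321.14858851] 85.39447499047449
[298 126  24  42 507] [15. 21. 33.] [456. 154.] [26. 66.] 80.7
[ 335  151   73   76 2509] [65. 79. 80.] [516. 259.] [137.  48.] 52.2
[237 182  21  40 566] [14. 19. 32.] [553.  55.] [69. 25.] 12.4
[246 233  21  40 524] [15. 19. 32.] [650.  69.] [25. 70.] 77.8
[310 281  25  37 644] [23. 54. 76.] [727. 195.] [35. 36.] 6.0
[272 287  23  31 576] [21. 51. 76.] [741. 123.] [29. 42.] 8.5
```

View pics/w5.png

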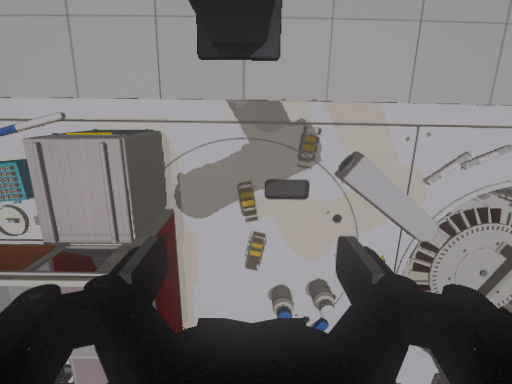

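The wrist view shows exactly three packs, at (310,147), (248,201) and (257,250). The mouth at left is open. I'll fetch pack A first.

Request:
servo_tool(
  rotation=[
    [0,0,-0.014],
    [0,0,-0.028],
    [0,0,-0.028],
    [0,0,-0.028],
    [0,0,-0.028],
    [0,0,-0.028],
    [0,0,-0.028],
  ],
  slide=[
    [-0.03,0.2,0],
    [-0.0725,0.4,-0.1],
    [-0.0725,0.466,-0.4],
    [-0.0725,0.466,-0.7],
    [-0.0725,0.466,-1],
    [-0.0725,0.466,-1],
    [-0.0725,0.466,-1],
  ],
  grip=[0.3,0.3,0.3,0.3,0.3,0.3,0.3],
)

```text
clock: 11.0
position: [458.1, 154.8, 123.5]
ee_rot: [0.081, 0.997, 0.001, 0.002]
contact_force: [0.4, -0.6, 0.5]
gripper_width: 55.4
grasp_force: 0.0
```

Request:
servo_tool(
  rotation=[
    [0,0,0],
    [0,0,0],
    [0,0,0],
    [0,0,0],
    [0,0,0],
    [0,0,0],
  ],
  slide=[
    [0,0,-0.25],
    [0,0,-0.45],
    [0,0,-0.45],
    [0,0,-0.45],
    [0,0,-0.45],
    [0,0,-0.45],
  ],
  grip=[0.3,0.3,0.3,0.3,0.3,0.3],
)

```text
clock: 11.75
position: [456.8, 155.1, 32.8]
ee_rot: [0.08, 0.997, 0.001, 0.001]
contact_force: [0.1, -0.8, 0.4]
gripper_width: 55.1
grasp_force: 0.0
```

Run:
```python
from h import *
s=read_state(); d=get_image('wrist'); P=cloud(d,s); print(s['position'],s['gripper_width'])
save(d,'w6')
```

```text
[456.82869768 155.06756298  32.79277775] 55.14918125954687
```

View pics/w6.png

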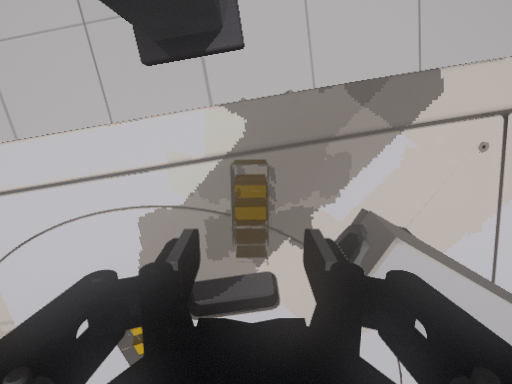

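Pack A is centred between the fingers, at cols 233–270 against tips at 190 and 312. I'll lower and grip.

Request:
servo_tool(
  rotation=[
    [0,0,0],
    [0,0,0],
    [0,0,0],
    [0,0,0],
  ],
  slide=[
    [0,0,-0.1],
    [0,0,-0.2],
    [0,0,-0.25],
    [0,0,-0.28],
  ],
  grip=[0.3,0.3,0.3,0.3],
)

```text
clock: 12.3
position: [456.1, 154.6, -24.9]
ee_rot: [0.08, 0.997, -0.0, 0.0]
contact_force: [0.6, 0.2, 0.3]
gripper_width: 55.6
grasp_force: 0.0
```

Request:
servo_tool(
  rotation=[
    [0,0,0],
    [0,0,0],
    [0,0,0],
    [0,0,0],
    [0,0,0],
    [0,0,0],
    [0,0,0],
  ],
  slide=[
    [0,0,0],
    [0,0,0],
    [0,0,0],
    [0,0,0],
    [0,0,0],
    [0,0,0],
    [0,0,0],
  ],
  grip=[0.3,-1,-1,-1,-1,-1,-1],
)

```text
clock: 13.18
position: [456.5, 154.9, -24.0]
ee_rot: [0.08, 0.997, 0.0, 0.001]
contact_force: [-1.2, 0.2, 5.0]
gripper_width: 25.3
grasp_force: 59.4
```

Request:
servo_tool(
  rotation=[
    [0,0,0],
    [0,0,0],
    [0,0,0],
    [0,0,0],
    [0,0,0.014],
    [0,0,0.028],
    [0,0,0.028],
    [0,0,0.028],
  ],
  slide=[
    [0,0,0.2],
    [0,0,0.5],
    [0,0,0.8],
    [0,-0.1,0.98],
    [0.1,-0.3,0.98],
    [0.2,-0.5,0.98],
    [0.32,-0.6,0.98],
    [0.32,-0.6,0.98],
  ],
  grip=[-1,-1,-1,-1,-1,-1,-1,-1],
)

```text
clock: 14.18
position: [520.4, 33.1, 170.4]
ee_rot: [-0.006, 1.0, -0.0, -0.001]
contact_force: [-0.0, -0.0, 0.4]
gripper_width: 25.5
grasp_force: 58.9
```

Request:
servo_tool(
  rotation=[
    [0,0,0],
    [0,0,0],
    [0,0,0],
    [0,0,0],
    [0,0,0],
    [0,0,0],
    [0,0,0],
    [0,0,0],
  ],
  slide=[
    [0,-0.2,0],
    [0,-0.45,0],
    [0,-0.7,0],
    [0,-0.85,0],
    [0,-0.93,0],
    [0,-0.93,0],
    [0,-0.93,0],
    [0,-0.93,0],
  ],
  grip=[-1,-1,-1,-1,-1,-1,-1,-1],
)

```text
clock: 15.18
position: [520.1, -150.5, 171.4]
ee_rot: [-0.008, 1.0, 0.0, 0.0]
contact_force: [-0.1, -0.2, -1.1]
gripper_width: 25.6
grasp_force: 59.1
```

Run:
```python
from h import *
s=read_state(); d=get_image('wrist'); print(s['position'],s['gripper_width'],s['grasp_force'])
save(d,'w7')
```

```text
[ 520.06281221 -150.51990072  171.35398017] 25.62557488684231 59.14470970630646
```

View pics/w7.png

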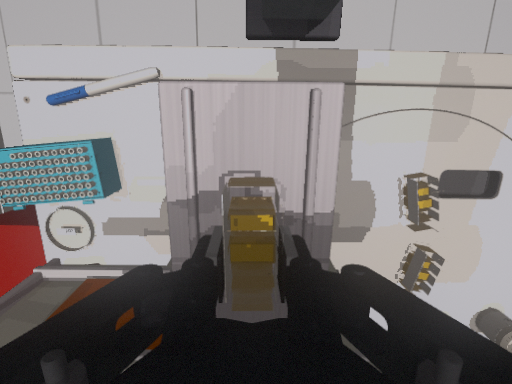

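Pack A is held and centred between the lips at cols 188 and 313. I'll set it down, release, and come back behind it with the fingers shut.

Request:
servo_tool(
  rotation=[
    [0,0,0],
    [0,0,0],
    [0,0,0],
    [0,0,0],
    [0,0,0],
    [0,0,0],
    [0,0,0],
  ],
  slide=[
    [0,0,-0.08],
    [0,0,-0.14],
    [0,0,-0.17],
    [0,0,-0.17],
    [0,0,-0.17],
    [0,0,-0.17],
    [0,0,-0.17],
  ],
  grip=[-1,-1,-1,-1,-1,0,0],
)

```text
clock: 16.1
position: [520.2, -151.6, 137.7]
ee_rot: [-0.007, 1.0, -0.0, 0.0]
contact_force: [0.2, -0.3, 0.3]
gripper_width: 42.7
grasp_force: 0.0
```

Request:
servo_tool(
  rotation=[
    [0,0,0],
    [0,0,0],
    [0,0,0],
    [0,0,0],
    [0,0,0],
    [0,0,0],
    [0,0,0],
    [0,0,0],
  ],
  slide=[
    [0,0,0],
    [0,0,0.1],
    [0,0,0.3],
    [0,0,0.36],
    [-0.15,0,0.36],
    [-0.31,0,0.36],
    [-0.31,0,0.36],
    [-0.31,0,0.36],
  ],
  grip=[0,0,0,0,-0.5,-1,-1,-1],
)

```text
clock: 17.1
position: [458.2, -151.5, 209.2]
ee_rot: [-0.007, 1.0, -0.0, 0.0]
contact_force: [-0.1, 0.8, -0.3]
gripper_width: -0.1
grasp_force: 0.0
```

Request:
servo_tool(
  rotation=[
    [0,0,0],
    [0,0,0],
    [0,0,0],
    [0,0,0],
    [0,0,0],
  ],
  slide=[
    [0,0,-0.15],
    [0,0,-0.3],
    [0,0,-0.37],
    [0,0,-0.37],
    [0,0,-0.37],
  ],
  grip=[-1,-1,-1,-1,-1],
)

```text
clock: 17.73
position: [459.1, -151.7, 136.2]
ee_rot: [-0.007, 1.0, -0.0, 0.001]
contact_force: [-0.6, 0.4, 0.0]
gripper_width: 0.0
grasp_force: 0.0
```

Run:
```python
from h import *
s=read_state(); d=get_image('wrist'); print(s['position'],s['gripper_width'],s['grasp_force'])
save(d,'w8')
```

```text
[ 459.07884236 -151.66694871  136.23538053] 0.011450094126251727 0.0
```

View pics/w8.png

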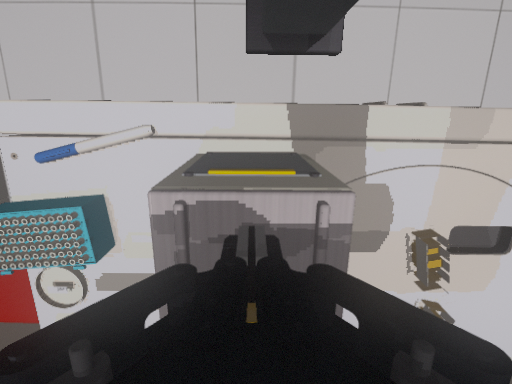

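The fingers are behind pack A, whose amber end shows at (252,312). Now I'll push it.

Request:
servo_tool(
  rotation=[
    [0,0,0],
    [0,0,0],
    [0,0,0],
    [0,0,0],
    [0,0,0],
    [0,0,0],
    [0,0,0],
    [0,0,0],
  ],
  slide=[
    [0.06,0,0],
    [0.12,0,0],
    [0.18,0,0],
    [0.24,0,0],
    [0.3,0,0],
    [0.36,0.005,0],
    [0.42,0.005,0],
    [0.45,0.005,0],
  ],
  grip=[-1,-1,-1,-1,-1,-1,-1,-1],
)

```text
clock: 18.77
position: [548.9, -150.5, 135.1]
ee_rot: [-0.007, 1.0, 0.0, 0.0]
contact_force: [-0.3, -1.0, -0.4]
gripper_width: -0.3
grasp_force: 0.0
```

Request:
servo_tool(
  rotation=[
    [0,0,0],
    [0,0,0],
    [0,0,0],
    [0,0,0],
    [0,0,0],
    [0,0,0],
    [0,0,0],
    [0,0,0],
  ],
  slide=[
    [0,0,0],
    [0,0,0],
    [-0.2,0,0],
    [-0.2,0.1,0.3],
    [-0.2,0.3,0.6],
    [-0.2,0.5,0.8],
    [-0.2,0.7,0.9],
    [-0.2,0.8,0.9],
  ],
  grip=[-1,-1,-1,-1,-1,0,1,1],
)

```text
clock: 19.77
position: [508.4, 11.3, 318.1]
ee_rot: [-0.008, 1.0, 0.001, 0.003]
contact_force: [0.1, 0.1, -0.7]
gripper_width: 54.3
grasp_force: 0.0
```

```bash
cat > look.py <<'E'
from h import *
s=read_state(); d=get_image('wrist'); P=cloud(d,s); print(s['clock'],s['position'],s['gripper_width'])
m=((P[:,:,2]>12)&(P[:,:,2]<60)&(P[:,:,0]>380)&(P[:,:,0]<720)&(P[:,:,1]>-60)&(P[:,:,1]<220)).astype(np.uint8)
n,l,st,c=cv2.connectedComponentsWithStats(cv2.morphologyEx(m,cv2.MORPH_CLOSE,np.ones((5,5))))
for i in range(1,n):
    if st[i,4]>80:
        q=P[(l==i)&(m>0)]; r=cv2.minAreaRect(q[:,:2].astype(np.float32)); print(st[i],np.percentile(q[:,2],[10,50,95]).round(),np.round(r[0]),np.round(r[1]),round(r[2],1))
def yl(n,box):
    d=get_image(n); P=cloud(d); m=cv2.inRange(cv2.cvtColor(d['image'],cv2.COLOR_RGB2HSV),(15,70,60),(35,255,255))
    m=cv2.morphologyEx(m,cv2.MORPH_CLOSE,np.ones((5,5))); k,l,st,c=cv2.connectedComponentsWithStats(m)
    for i in range(1,k):
        w=np.median(P[l==i],0)
        if st[i,4]>12 and 380<w[0]<880 and abs(w[1])<300: print(n,st[i],w.round())
    return d
t=yl('top',0); u=yl('scene',0)
a=cv2.resize(t['image'][100:280,130:330],(440,396)); b=cv2.resize(u['image'][130:290,190:350],(396,396))
cv2.imwrite('pics/look.png',np.hstack([a,b])[:,:796,::-1])
E
python3 look.py; cp pics/look.png pics/l1.png
```

```text
19.775 [508.42791157  11.2881702  318.14443635] 54.262763404200975
[367 130  25  36 217] [41. 52. 59.] [489. 207.] [26. 53.] 90.0
[266 160  22  41 536] [14. 18. 31.] [553.  55.] [69. 26.] 11.6
[272 213  23  40 581] [15. 20. 33.] [650.  69.] [25. 69.] 77.6
top [207 188   8   9  60] [642.  71.  19.]
top [ 154  191   54   53 1483] [510.  12. 705.]
top [309 204  11   3  24] [ 570. -228.  227.]
top [104 232   7  16  53] [479. 119. 689.]
top [110 256  12  15  59] [447. 108. 683.]
scene [281 186  12   9  62] [656.  58.  18.]
```

View pics/l1.png

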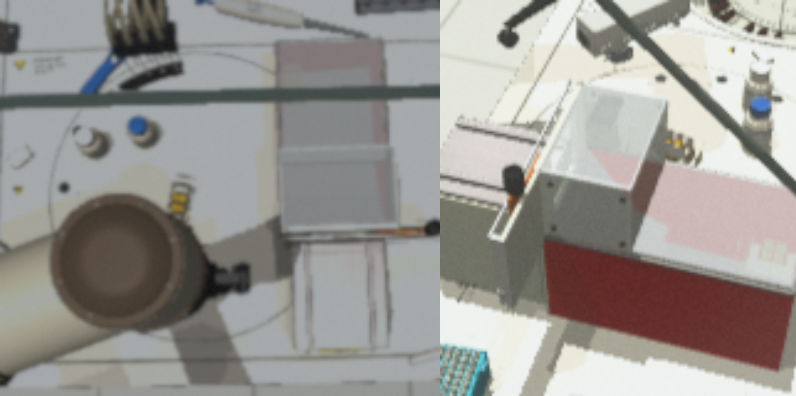

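Pack A has gone from the ledge and throat, with a pale pack visible in the bin. Next is pack B.

Request:
servo_tool(
  rotation=[
    [0,0,0.015],
    [0,0,0.031],
    [0,0,0.031],
    [0,0,0.031],
    [0,0,0.031],
    [0,0,0.031],
    [0,0,0.031],
  ],
  slide=[
    [0.1,0.1,0],
    [0.22,0.2275,-0.15],
    [0.22,0.2275,-0.4],
    [0.22,0.2275,-0.7],
    [0.22,0.2275,-1],
    [0.22,0.2275,-1],
    [0.22,0.2275,-1],
  ],
  grip=[0.3,0.3,0.3,0.3,0.3,0.3,0.3],
)

```text
clock: 20.8
position: [553.8, 54.6, 117.6]
ee_rot: [-0.105, 0.995, -0.0, 0.002]
contact_force: [0.8, -0.0, 0.6]
gripper_width: 55.3
grasp_force: 0.0
```

Request:
servo_tool(
  rotation=[
    [0,0,0],
    [0,0,0],
    [0,0,0],
    [0,0,0],
    [0,0,0],
  ],
  slide=[
    [0,0,-0.2],
    [0,0,-0.3],
    [0,0,-0.3],
    [0,0,-0.3],
    [0,0,-0.3],
  ],
  grip=[0.3,0.3,0.3,0.3,0.3],
)

```text
clock: 21.42
position: [553.4, 55.4, 57.3]
ee_rot: [-0.105, 0.995, 0.0, 0.002]
contact_force: [0.6, 0.1, 0.0]
gripper_width: 55.8
grasp_force: 0.0
```

```bash
cat > near.py <<'E'
from h import *
s=read_state(); d=get_image('wrist'); P=cloud(d,s); print(s['clock'],s['position'],s['gripper_width'],R.from_quat(s['ee_rot']).as_matrix()[:2,1].round(3))
m=((P[:,:,2]>6)&(P[:,:,2]<50)&(np.hypot(P[:,:,0]-s['position'][0],P[:,:,1]-s['position'][1])<50)).astype(np.uint8)
n,l,st,c=cv2.connectedComponentsWithStats(m)
for i in range(1,n):
    if st[i,4]>300:
        q=P[(l==i)&(m>0)]; r=cv2.minAreaRect(q[:,:2].astype(np.float32)); print(st[i],np.percentile(q[:,2],[10,50,95]).round(),np.round(r[0],1),np.round(r[1]),round(r[2],1))
E
python3 near.py
```

```text
21.425 [553.35827305  55.41385288  57.33448797] 55.80330305508395 [-0.208  0.978]
[ 234  157   36   77 1997] [12. 18. 30.] [548.4  53.3] [58. 25.] 12.0
```

Request:
servo_tool(
  rotation=[
    [0,0,0],
    [0,0,0],
    [0,0,0],
    [0,0,0],
    [0,0,0],
    [0,0,0],
  ],
  slide=[
    [0,0,-0.15],
    [0,0,-0.3],
    [0,0,-0.38],
    [0,0,-0.41],
    [0,0,-0.41],
    [0,0,-0.41],
  ],
  grip=[0.3,0.3,0.3,0.3,0.3,0.3],
)

```text
clock: 22.22
position: [552.8, 55.2, -25.7]
ee_rot: [-0.105, 0.995, 0.0, 0.001]
contact_force: [-0.1, -0.6, 0.4]
gripper_width: 55.6
grasp_force: 0.0
```

Request:
servo_tool(
  rotation=[
    [0,0,0],
    [0,0,0],
    [0,0,0],
    [0,0,0],
    [0,0,0],
    [0,0,0],
  ],
  slide=[
    [0,0,0],
    [0,0,0],
    [0,0,0],
    [0,0,0],
    [0,0,0],
    [0,0,0],
  ],
  grip=[-1,-1,-1,-1,-1,-1],
)

```text
clock: 22.98
position: [552.6, 55.2, -26.0]
ee_rot: [-0.105, 0.995, 0.0, 0.001]
contact_force: [-0.8, 0.7, 5.0]
gripper_width: 25.5
grasp_force: 59.0
```

Request:
servo_tool(
  rotation=[
    [0,0,0],
    [0,0,0],
    [0,0,0],
    [0,0,0],
    [0,0,-0.015],
    [0,0,-0.031],
    [0,0,-0.031],
    [0,0,-0.031],
  ],
  slide=[
    [0,0,0.2],
    [0,0,0.5],
    [0,0,0.8],
    [0,0,0.98],
    [-0.16,-0.1,0.98],
    [-0.16,-0.2,0.98],
    [-0.16,-0.2,0.98],
    [-0.16,-0.2,0.98],
  ],
  grip=[-1,-1,-1,-1,-1,-1,-1,-1],
)

```text
clock: 23.98
position: [519.9, 15.2, 168.8]
ee_rot: [-0.008, 1.0, 0.0, -0.0]
contact_force: [-0.0, 0.9, -0.6]
gripper_width: 25.2
grasp_force: 58.9
```

Request:
servo_tool(
  rotation=[
    [0,0,0],
    [0,0,0],
    [0,0,0],
    [0,0,0],
    [0,0,0],
    [0,0,0],
    [0,0,0],
    [0,0,0],
  ],
  slide=[
    [0,-0.2,0.02],
    [0,-0.4,0.02],
    [0,-0.6,0.02],
    [0,-0.75,0.02],
    [0,-0.833,0.02],
    [0,-0.833,0.02],
    [0,-0.833,0],
    [0,-0.833,0],
  ],
  grip=[-1,-1,-1,-1,-1,-1,-1,-1],
)

```text
clock: 24.98
position: [519.7, -150.7, 168.8]
ee_rot: [-0.008, 1.0, 0.0, -0.001]
contact_force: [-0.0, -0.4, -1.4]
gripper_width: 25.4
grasp_force: 59.2
```

Request:
servo_tool(
  rotation=[
    [0,0,0],
    [0,0,0],
    [0,0,0],
    [0,0,0],
    [0,0,0],
    [0,0,0],
  ],
  slide=[
    [0,0,-0.08],
    [0,0,-0.14],
    [0,0,-0.165],
    [0,0,-0.165],
    [0,0,-0.165],
    [0,0,-0.165],
  ],
  grip=[-1,-1,-1,-1,-1,-1],
)

```text
clock: 25.72
position: [520.3, -151.7, 136.8]
ee_rot: [-0.007, 1.0, -0.0, 0.0]
contact_force: [-0.3, 0.4, -0.5]
gripper_width: 25.2
grasp_force: 59.1
```

Pack B is held and in place, so I'll repeat the release and push sequence.

Request:
servo_tool(
  rotation=[
    [0,0,0],
    [0,0,0],
    [0,0,0],
    [0,0,0],
    [0,0,0],
    [0,0,0],
    [0,0,0],
    [0,0,0],
  ],
  slide=[
    [0,0,0],
    [0,0,0],
    [0,0,0],
    [0,0,0.15],
    [0,0,0.36],
    [-0.15,0,0.36],
    [-0.31,0,0.36],
    [-0.31,0,0.36],
  ],
  grip=[0,0,0,0,0,-0.5,-1,-1],
)

```text
clock: 26.72
position: [456.3, -151.7, 208.9]
ee_rot: [-0.007, 1.0, 0.0, 0.0]
contact_force: [0.1, 0.6, -0.1]
gripper_width: -0.4
grasp_force: 0.0
```

Request:
servo_tool(
  rotation=[
    [0,0,0],
    [0,0,0],
    [0,0,0],
    [0,0,0],
    [0,0,0],
    [0,0,0],
  ],
  slide=[
    [0,0,0],
    [0,0,-0.15],
    [0,0,-0.3],
    [0,0,-0.36],
    [0,0,-0.36],
    [0,0,-0.36],
  ],
  grip=[-1,-1,-1,-1,-1,-1],
)

```text
clock: 27.48
position: [459.1, -151.8, 137.3]
ee_rot: [-0.007, 1.0, -0.0, 0.001]
contact_force: [-0.2, -0.7, 0.8]
gripper_width: -0.0
grasp_force: 0.0
```

Request:
servo_tool(
  rotation=[
    [0,0,0],
    [0,0,0],
    [0,0,0],
    [0,0,0],
    [0,0,0],
    [0,0,0],
    [0,0,0],
    [0,0,0],
  ],
  slide=[
    [0.06,0,0],
    [0.12,0,0],
    [0.18,0,0],
    [0.24,0,0],
    [0.3,0,0],
    [0.36,0.005,0],
    [0.42,0.005,0],
    [0.45,0.005,0],
  ],
  grip=[-1,-1,-1,-1,-1,-1,-1,-1],
)

```text
clock: 28.48
position: [548.8, -151.0, 137.2]
ee_rot: [-0.008, 1.0, -0.0, -0.0]
contact_force: [-3.9, 0.5, 6.7]
gripper_width: 0.0
grasp_force: 2.6
```

Request:
servo_tool(
  rotation=[
    [0,0,0],
    [0,0,0],
    [0,0,0],
    [0,0,0],
    [0,0,0],
    [0,0,0],
    [0,0,0],
    [0,0,0],
  ],
  slide=[
    [0,0,0],
    [0,0,0],
    [-0.2,0,0],
    [-0.2,0.1,0.3],
    [-0.2,0.3,0.6],
    [-0.2,0.5,0.8],
    [-0.2,0.7,0.9],
    [-0.2,0.8,0.9],
  ],
  grip=[-1,-1,-1,-1,-1,0,1,1],
)

```text
clock: 29.48
position: [509.1, 11.8, 318.3]
ee_rot: [-0.008, 1.0, 0.001, 0.002]
contact_force: [-0.5, 0.1, -1.0]
gripper_width: 54.2
grasp_force: 0.0
```

```bash
cat >> look.py <<'E'
P=cloud(t); q=P[218:255,268:303].reshape(-1,3); q=q[(q[:,0]>430)&(q[:,0]<560)&(abs(q[:,1]+151)<30)]; print('ledge z pct',np.percentile(q[:,2],[5,50,95,99]).round())
E
python3 look.py
```

```text
29.475 [509.13678826  11.78489406 318.33363641] 54.22844077780279
[366 129  22  36 205] [41. 51. 59.] [490. 206.] [54. 24.] 3.4
[272 213  23  42 570] [15. 20. 33.] [649.  69.] [25. 69.] 77.7
top [ 155  189   53   54 1479] [512.  12. 704.]
top [207 188   8   9  60] [643.  71.  18.]
top [309 204  11   3  24] [ 570. -228.  227.]
top [103 226   7  21  50] [481. 121. 689.]
top [110 255  12  15  49] [449. 109. 684.]
scene [281 186  11   9  48] [654.  57.  20.]
ledge z pct [157. 160. 163. 165.]
```

The ledge is clear. Pack C is unmoved at (649.5, 69), so I'll lower before moving out.

Request:
servo_tool(
  rotation=[
    [0,0,-0.015],
    [0,0,-0.036],
    [0,0,-0.036],
    [0,0,-0.036],
    [0,0,-0.036],
    [0,0,-0.036],
    [0,0,-0.036],
    [0,0,-0.036],
  ],
  slide=[
    [0,0.1,-0.25],
    [0.1,0.295,-0.5],
    [0.35,0.295,-0.7],
    [0.6,0.295,-0.8],
    [0.7,0.295,-0.9],
    [0.7,0.295,-1],
    [0.7,0.295,-1],
    [0.7,0.295,-1],
  ],
  grip=[0.3,0.3,0.3,0.3,0.3,0.3,0.3,0.3],
)

```text
clock: 30.62
position: [648.4, 67.8, 116.9]
ee_rot: [0.106, 0.994, -0.0, 0.0]
contact_force: [-0.5, 0.3, 0.1]
gripper_width: 55.5
grasp_force: 0.0
```

Request:
servo_tool(
  rotation=[
    [0,0,0],
    [0,0,0],
    [0,0,0],
    [0,0,0],
    [0,0,0],
  ],
  slide=[
    [0,0,-0.2],
    [0,0,-0.3],
    [0,0,-0.3],
    [0,0,-0.3],
    [0,0,-0.3],
  ],
  grip=[0.3,0.3,0.3,0.3,0.3],
)

```text
clock: 31.25
position: [649.0, 68.7, 58.2]
ee_rot: [0.105, 0.994, 0.001, 0.002]
contact_force: [0.3, -0.3, -0.3]
gripper_width: 55.5
grasp_force: 0.0
```

```bash
python3 near.py
```

```text
31.25 [649.02705     68.657514    58.22291064] 55.45771905907701 [0.21  0.978]
[ 236  159   34   75 1851] [12. 18. 28.] [644.8  69.7] [25. 58.] 77.6
```

Request:
servo_tool(
  rotation=[
    [0,0,0],
    [0,0,0],
    [0,0,0],
    [0,0,0],
    [0,0,0],
    [0,0,0],
  ],
  slide=[
    [0,0,-0.15],
    [0,0,-0.3],
    [0,0,-0.38],
    [0,0,-0.415],
    [0,0,-0.415],
    [0,0,-0.415],
  ],
  grip=[0.3,0.3,0.3,0.3,0.3,0.3],
)

```text
clock: 32.05
position: [648.9, 68.6, -25.5]
ee_rot: [0.105, 0.994, 0.0, 0.001]
contact_force: [-0.7, -0.4, 0.5]
gripper_width: 55.4
grasp_force: 0.0
```

Request:
servo_tool(
  rotation=[
    [0,0,0],
    [0,0,0],
    [0,0,0],
    [0,0,0],
    [0,0,0],
    [0,0,0],
  ],
  slide=[
    [0,0,0],
    [0,0,0],
    [0,0,0],
    [0,0,0],
    [0,0,0],
    [0,0,0],
  ],
  grip=[-1,-1,-1,-1,-1,-1],
)

```text
clock: 32.8
position: [648.6, 68.6, -25.9]
ee_rot: [0.105, 0.994, 0.0, 0.001]
contact_force: [-0.8, 0.9, 5.8]
gripper_width: 25.1
grasp_force: 59.4
```

Request:
servo_tool(
  rotation=[
    [0,0,0],
    [0,0,0],
    [0,0,0.01],
    [0,0,0.02],
    [0,0,0.036],
    [0,0,0.036],
    [0,0,0.036],
    [0,0,0.036],
  ],
  slide=[
    [0,0,0.2],
    [0,0,0.5],
    [-0.1,0,0.8],
    [-0.3,0,0.98],
    [-0.5,0,0.98],
    [-0.645,-0.1,0.98],
    [-0.645,-0.2,0.98],
    [-0.645,-0.2,0.98],
  ],
  grip=[-1,-1,-1,-1,-1,-1,-1,-1],
)

```text
clock: 33.8
position: [519.1, 27.3, 169.1]
ee_rot: [-0.006, 1.0, -0.0, -0.0]
contact_force: [0.9, 0.1, -0.5]
gripper_width: 25.2
grasp_force: 59.0
```

Request:
servo_tool(
  rotation=[
    [0,0,0],
    [0,0,0],
    [0,0,0],
    [0,0,0],
    [0,0,0],
    [0,0,0],
    [0,0,0],
    [0,0,0],
  ],
  slide=[
    [0,-0.2,0.02],
    [0,-0.4,0.02],
    [0,-0.6,0.02],
    [0,-0.8,0.02],
    [0,-0.9,0.02],
    [0,-0.9,0.02],
    [0,-0.9,0],
    [0,-0.9,0],
  ],
  grip=[-1,-1,-1,-1,-1,-1,-1,-1],
)

```text
clock: 34.8
position: [518.9, -150.8, 168.6]
ee_rot: [-0.008, 1.0, 0.0, -0.001]
contact_force: [0.1, 0.2, -0.6]
gripper_width: 25.5
grasp_force: 59.2
```

Request:
servo_tool(
  rotation=[
    [0,0,0],
    [0,0,0],
    [0,0,0],
    [0,0,0],
    [0,0,0],
    [0,0,0],
  ],
  slide=[
    [0,0,-0.08],
    [0,0,-0.14],
    [0,0,-0.165],
    [0,0,-0.165],
    [0,0,-0.165],
    [0,0,-0.165],
  ],
  grip=[-1,-1,-1,-1,-1,-1],
)

```text
clock: 35.55
position: [519.3, -151.7, 136.8]
ee_rot: [-0.007, 1.0, -0.0, 0.001]
contact_force: [-0.3, 1.4, -0.7]
gripper_width: 25.5
grasp_force: 59.1
```

Request:
servo_tool(
  rotation=[
    [0,0,0],
    [0,0,0],
    [0,0,0],
    [0,0,0],
    [0,0,0],
    [0,0,0],
    [0,0,0],
    [0,0,0],
  ],
  slide=[
    [0,0,0],
    [0,0,0],
    [0,0,0],
    [0,0,0.15],
    [0,0,0.36],
    [-0.15,0,0.36],
    [-0.31,0,0.36],
    [-0.31,0,0.36],
  ],
  grip=[0,0,0,0,0,-0.5,-1,-1],
)

```text
clock: 36.55
position: [455.2, -151.7, 208.8]
ee_rot: [-0.007, 1.0, 0.0, 0.0]
contact_force: [0.1, 0.2, -0.1]
gripper_width: 0.3
grasp_force: 0.0
```

Request:
servo_tool(
  rotation=[
    [0,0,0],
    [0,0,0],
    [0,0,0],
    [0,0,0],
    [0,0,0],
    [0,0,0],
  ],
  slide=[
    [0,0,0],
    [0,0,-0.15],
    [0,0,-0.3],
    [0,0,-0.36],
    [0,0,-0.36],
    [0,0,-0.36],
  ],
  grip=[-1,-1,-1,-1,-1,-1],
)

```text
clock: 37.3
position: [458.1, -151.8, 137.3]
ee_rot: [-0.007, 1.0, -0.0, 0.001]
contact_force: [0.3, 0.1, 0.1]
gripper_width: -0.1
grasp_force: 0.0
```

Request:
servo_tool(
  rotation=[
    [0,0,0],
    [0,0,0],
    [0,0,0],
    [0,0,0],
    [0,0,0],
    [0,0,0],
    [0,0,0],
    [0,0,0],
  ],
  slide=[
    [0.06,0,0],
    [0.12,0,0],
    [0.18,0,0],
    [0.24,0,0],
    [0.3,0,0],
    [0.36,0.005,0],
    [0.42,0.005,0],
    [0.45,0.005,0],
  ],
  grip=[-1,-1,-1,-1,-1,-1,-1,-1],
)

```text
clock: 38.3
position: [547.8, -151.0, 137.2]
ee_rot: [-0.008, 1.0, -0.0, -0.0]
contact_force: [-4.1, 0.3, 6.8]
gripper_width: 0.2
grasp_force: 2.3
```

Request:
servo_tool(
  rotation=[
    [0,0,0],
    [0,0,0],
    [0,0,0],
    [0,0,0],
    [0,0,0],
    [0,0,0],
    [0,0,0],
    [0,0,0],
  ],
  slide=[
    [0,0,0],
    [0,0,0],
    [-0.2,0,0],
    [-0.4,0,0.3],
    [-0.5,0.2,0.6],
    [-0.5,0.5,0.8],
    [-0.5,0.75,0.9],
    [-0.5,1,0.9],
  ],
  grip=[-1,-1,-1,-1,-1,0,0,0],
)

```text
clock: 39.3
position: [447.6, 47.3, 317.9]
ee_rot: [-0.007, 1.0, 0.001, 0.002]
contact_force: [1.7, 0.7, 0.3]
gripper_width: 42.5
grasp_force: 0.0
```

```bash
python3 look.py
python3 - <<'E'
from h import *
s=read_state(); t=get_image('top'); u=get_image('scene'); w=get_image('wrist')
f=lambda i,a,b,c,e,W: cv2.resize(i['image'][a:b,c:e],(W,500),interpolation=cv2.INTER_CUBIC)
cv2.imwrite('pics/f.png',np.hstack([f(t,100,265,140,340,400),f(u,140,290,210,350,400)])[:,:,::-1])
E
```

```text
39.3 [447.58421775  47.26330456 317.89813683] 42.51347998482554
[341 168  23  27 151] [43. 51. 59.] [482. 207.] [15. 44.] 73.8
top [309 204  11   3  24] [ 570. -227.  227.]
top [ 125  235   53   58 1511] [448.  53. 706.]
top [145 260   8  12  34] [447.  53. 709.]
top [ 77 286   9  19  61] [403. 154. 690.]
ledge z pct [157. 160. 164. 165.]
```

View pics/f.png

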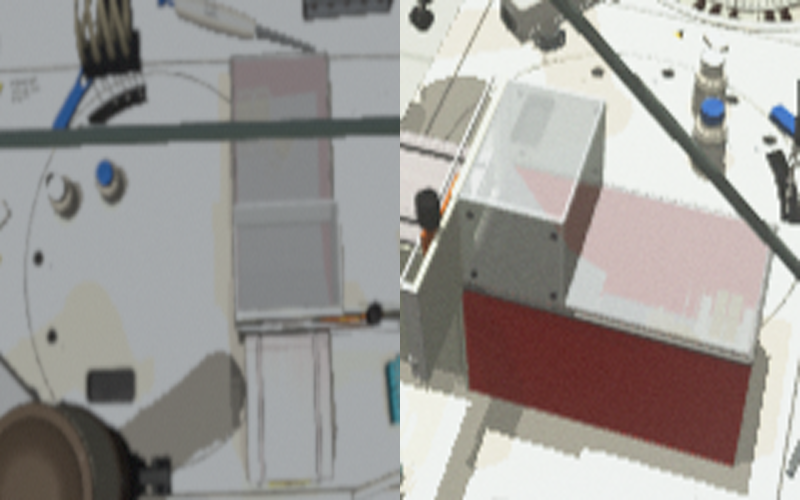

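The deck, ledge and throat are empty, and the pale packs lie in the bin under the lid. The shutter is still open, with its knob at (374,312). Now I'll close it.

Request:
servo_tool(
  rotation=[
    [0,0,0],
    [0,0,0],
    [0,0,0],
    [0,0,0],
    [0,0,0],
    [0,0,0],
  ],
  slide=[
    [0.1,-0.25,0],
    [0.2,-0.5,0],
    [0.3,-0.75,0],
    [0.4,-1,0],
    [0.5,-1,0],
    [0.5,-1,0],
  ],
  grip=[0,0,0,0,0,0],
)

```text
clock: 40.35
position: [546.9, -157.1, 313.9]
ee_rot: [-0.005, 1.0, 0.0, -0.002]
contact_force: [-0.2, -0.4, -0.1]
gripper_width: 42.9
grasp_force: 0.0
```

Request:
servo_tool(
  rotation=[
    [0,0,0],
    [0,0,0],
    [0,0,0],
    [0,0,0],
    [0,0,0],
  ],
  slide=[
    [0.03,-0.25,0],
    [0.06,-0.5,0],
    [0.11,-0.53,0],
    [0.11,-0.53,0],
    [0.11,-0.53,0],
  ],
  grip=[0,0,0,0,0],
)

```text
clock: 40.98
position: [568.7, -259.8, 316.0]
ee_rot: [-0.008, 1.0, 0.0, 0.0]
contact_force: [-0.0, 0.4, 0.4]
gripper_width: 42.7
grasp_force: 0.0
```

```bash
cat > knob.py <<'E'
from h import *
s=read_state(); d=get_image('wrist'); P=cloud(d,s); print(s['clock'],s['position'])
m=(P[:,:,2]>262)&(P[:,:,2]<272)&(P[:,:,0]>540)&(P[:,:,0]<600)&(P[:,:,1]<-100)&(P[:,:,1]>-320)
q=P[m]; print(len(q),q.min(0).round(1),q.max(0).round(1),q.mean(0).round(1))
E
python3 knob.py
```

```text
40.975 [ 568.65588986 -259.76604214  316.01721964]
442 [ 561.4 -266.9  262.3] [ 580.3 -247.8  270. ] [ 570.3 -257.7  267.5]
```

Request:
servo_tool(
  rotation=[
    [0,0,0],
    [0,0,0],
    [0,0,0],
    [0,0,0],
    [0,0,0],
    [0,0,0],
  ],
  slide=[
    [0.01,0.007,-0.15],
    [0.01,0.007,-0.3],
    [0.01,0.007,-0.42],
    [0.01,0.007,-0.48],
    [0.01,0.007,-0.48],
    [0.01,0.007,-0.48],
  ],
  grip=[0,0,0,0,0,0],
)

```text
clock: 41.78
position: [571.7, -259.3, 221.3]
ee_rot: [-0.008, 1.0, -0.0, 0.001]
contact_force: [-0.2, 0.2, 0.3]
gripper_width: 42.8
grasp_force: 0.0
```

Request:
servo_tool(
  rotation=[
    [0,0,0],
    [0,0,0],
    [0,0,0],
    [0,0,0],
    [0,0,0],
    [0,0,0],
  ],
  slide=[
    [0,0,0],
    [0,0,0],
    [0,0,0],
    [0,0,0],
    [0,0,0],
    [0,0,0],
  ],
  grip=[-1,-1,-1,-1,-1,-1],
)

```text
clock: 42.52
position: [571.5, -256.8, 221.4]
ee_rot: [-0.008, 1.0, 0.002, 0.001]
contact_force: [-0.9, 9.0, 4.9]
gripper_width: 17.5
grasp_force: 58.6
```

Request:
servo_tool(
  rotation=[
    [0,0,0],
    [0,0,0],
    [0,0,0],
    [0,0,0],
    [0,0,0],
    [0,0,0],
    [0,0,0],
    [0,0,0],
  ],
  slide=[
    [0,0.06,0],
    [-0.001,0.13,0],
    [-0.002,0.2,0],
    [-0.003,0.27,0],
    [-0.004,0.33,0],
    [-0.005,0.38,0],
    [-0.005,0.395,0],
    [-0.005,0.395,0],
  ],
  grip=[-1,-1,-1,-1,-1,-1,-1,-1],
)

```text
clock: 43.52
position: [570.8, -179.7, 221.4]
ee_rot: [-0.008, 1.0, -0.0, 0.002]
contact_force: [-0.3, 1.2, 6.9]
gripper_width: 17.6
grasp_force: 59.2
```

Request:
servo_tool(
  rotation=[
    [0,0,0],
    [0,0,0],
    [0,0,0],
    [0,0,0],
    [0,0,0],
  ],
  slide=[
    [0,0.01,0],
    [0,0.02,0],
    [0,0.025,0],
    [0,0.025,0],
    [0,0.025,0],
  ],
  grip=[-1,-1,-1,-1,-1],
)

```text
clock: 44.15
position: [570.8, -176.6, 221.4]
ee_rot: [-0.007, 1.0, -0.002, 0.001]
contact_force: [0.3, -5.2, 5.1]
gripper_width: 17.5
grasp_force: 59.2
```

Request:
servo_tool(
  rotation=[
    [0,0,0],
    [0,0,0],
    [0,0,0],
  ],
  slide=[
    [0,0.01,0],
    [0,0.01,0],
    [0,0.01,0],
  ],
  grip=[-1,-1,-1],
)

```text
clock: 44.52
position: [570.7, -176.6, 221.4]
ee_rot: [-0.007, 1.0, -0.003, 0.001]
contact_force: [0.9, -10.9, 3.4]
gripper_width: 17.4
grasp_force: 59.1
```

Request:
servo_tool(
  rotation=[
    [0,0,0],
    [0,0,0],
    [0,0,0],
    [0,0,0],
    [0,0,0],
    [0,0,0],
    [0,0,0],
    [0,0,0],
  ],
  slide=[
    [0,-0.01,0],
    [0,-0.01,0],
    [0,-0.01,0],
    [0,-0.01,0.15],
    [0,-0.01,0.4],
    [-0.2,0,0.5],
    [-0.5,0,0.5],
    [-0.6,0,0.5],
  ],
  grip=[-1,0,0,0,0,0,0,0],
)

```text
clock: 45.52
position: [447.2, -172.7, 320.1]
ee_rot: [-0.007, 1.0, 0.0, 0.0]
contact_force: [0.1, 0.5, 0.5]
gripper_width: 42.6
grasp_force: 0.0
```

```bash
python3 knob.py; python3 look.py
```

```text
45.525 [ 447.24966498 -172.66330722  320.1320605 ]
211 [ 560.6 -187.4  262. ] [ 572.2 -168.2  269.9] [ 565.1 -177.   266.7]
45.575 [ 446.02394303 -172.62349927  320.42957103] 42.74298314653749
[470 172  29  33 331] [40. 51. 59.] [488. 206.] [53. 27.] 0.0
[431 293  25  18 144] [16. 33. 53.] [715. 198.] [26.  8.] 86.4
top [279 205  10   3  16] [ 569. -148.  229.]
top [ 297  232   55   57 1463] [ 452. -173.  708.]
top [236 245   5   9  32] [463. -62. 692.]
top [236 270   5  14  54] [428. -61. 687.]
ledge z pct [158. 673. 704. 706.]
```

```bash
python3 -c "
from bench import job_done
print(job_done())"
```

```text
the job is handed in; nothing more can be done
None
```

I pushed all three packs I found off the ledge and through the mouth, slid the shutter shut to its stop, left the bottles alone, and handed the job in at about 46 s; the result came back with no verdict. The deck, ledge and throat looked empty afterwards, but I could only see the packs in the bin as pale shapes through the lid.

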